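# Click the upper tray onto the tasting stand

### The arm

A 7-joint arm with a two-finger parallel gripper is mounted at the origin on a cart in front of the work surface, level with it; the furniture and walls round the work are solid. World frame = base frame: x ahead of the robot, y to its left, z up, the work surface at z = 0. Lengths are in m, angles in degrees, forces in N, time in s.
With the tool pointing down it reaches from about 0.35 to 0.9 m from the base axis. Payload 7.2 kg.
Tool frame: the origin (TCP) lies midway between the tips of the shut fingers; the grasp point (between the pads) lies 19 mm behind it; z points along the fingers, y is the direction in which the jaws open and shut (so a half turn about z gives the same grasp; the last joint's range is limited). The gripper opens to 85 mm and grips with 20 to 120 N. Pads are 22 mm wide; open, the fingers measure 114 mm over their backs; the gripper's body (76 mm by 85 mm) begins 54 mm behind the grasp point. The pads swing forward as they close: fully open they stand 13 mm farther back than shut.
Start: joints at [-72.261, 23.554, -0.728, 91.456, 0.321, 64.991, -4.71], TCP at [0.231, 0.581, 0.231] pointing down, gripper open.
Joint ranges: [-169.25, 169.25], [-16.82, 113.86], [-84.01, 82.57], [7.8, 145.47], [-59.2, 239.2], [7.22, 106.19], [-163.78, 163.78]. Speed limits (degrees/s): [136.94, 136.94, 172.46, 172.46, 180, 180, 180].

### API

Orientations are given as a 3x3 rotation matrix whose columns are the frame's x, y, z axes.
In Python, from station import bot gives the robot as it stands. The module is installed in compiled form; this text tells all that it offers.
- The arm moves only by the shell command python3 -m handwheel 'ROWS' [FORCE]. ROWS is a JSON object of lists of equal length, an entry for each row: "jaw": the opening, from 0 (shut) to 1 (fully open); "dp": the shift along the world's x, y, z in cm, a list of three; "twist": the turn about the world's z in rad. In form: {"jaw": [jaw, ...], "dp": [[tx, ty, tz], ...], "twist": [twist, ...]}. A call has 1 to 5 rows; each row is the pose to reach, as a shift and turn from the pose commanded when the call began; what a row does not reach only later rows make up. A row lasts 1/12 s, in which the tool goes at most 41.7 mm and 7.16 degrees, less where a joint would pass 70% of its speed; a pose out of reach is approached as far as the arm can. A call with a gripper value outside its range is refused whole. The fingers move at their own pace and stop on an object; FORCE is the grip in N (left out, the last holds). Time passes only in rows, so rows that repeat a pose let the fingers close. It gives the time, the measured TCP pose, the force and the opening at its end, in the units of the state.
- bot.state(): the state, without advancing time (a new reading comes with each control period).
- bot.grab_frame(name): name is "scene" or "top" or "wrist"; returns the picture (384x512x3 uint8, red, green, blue); there is no depth.
- bot.calibration(name): a dict with "mtx" (3x3 intrinsics, pixels), "extrinsics" (4x4, takes a point from world to camera coordinates); the wrist camera has in their place "T_tool_cam" (4x4, takes a point from camera to tool coordinates, whose origin is the TCP and whose axes are the flange's). Camera axes: x right, y down, z forward; pixel columns grow to the right and rows downward; lengths in m; the calibration is good to about 2 mm. The wrist camera is an equidistant fisheye: a pixel r from the principal point sees the ray r / f radians off the axis. A picture is of the moment at which its call begins: read the wrist's pose just before it. calibration takes no time and is no camera call.
- bot.close_job(): hands the job in, once; it reports no verdict.
The state is a dict: "time_s": time; "qpos": joint angles; "joint_vel": joint speeds; "effort": joint torques, N m; "tool_pos": TCP position; "eef_rot": TCP orientation; "force": force on the tool from outside, world axes, zero at the start; "moment": the same for the moment, N m; "gripper_width": opening from 0.0 (shut) to 1.0 (fully open).
Only numpy, scipy, OpenCV 4.12 (cv2) and the standard library are available. Lean on these libraries where they do the work, as an engineer would, in place of code of your own. Each camera call takes 0.05 s, during which the arm holds its last target.

### The job

Put the tasting stand back together: pick up the loose tray by its hub, fit the hub over the stand's post and ease it gently down, past the sprung balls, until they click into the groove inside the hub and the tray stays up there by itself when you let go. If you push on past the click the tray drops to the bottom, which is no good; press no harder than the click needs, and leave the cup, the tape roll and the curd wheel where they are.

Things in the scene. Friction and masses are not known exactly. Their poses are not given: they have to be found in the camera images.
- stand: Fixed polished steel stand: round foot plate 170 mm across, 14 mm high at its rim; in its centre a shoulder 32 mm across up to 34 mm, and from it a smooth upright round post 20 mm in diameter with a domed tip, 146 mm above the table. Origin: centre of the underside, on the post's axis; z up.
- post_top (a point): Tip of the post, on its axis. Two sprung balls (10 mm in diameter, on opposite sides, each standing 3.5 mm out) sit in the post 26 to 56 mm below this point; their height differs from stand to stand and is not measured. Pushing an edge of the hub over them takes some 5 to 14 N downward; elsewhere the hub slides almost freely.
- tray: Loose aluminium tray, about 0.45 kg, on the table, hub up: a round dish 130 mm across, 4 mm thick, rim 11 mm high, with an upright round hub (sleeve) in its centre, 36 mm in diameter, its top 85 mm above the tray's underside, with a 22 mm bore right through. Origin: centre of the underside, on the hub's axis; z up along the hub.
- tray_hub (a point): Point on the hub's axis 65 mm above the tray's underside, 20 mm below the hub's top: a good height to grip the hub from above, across its 36 mm.
- tray_groove (a point): Centre of the groove, on the hub's axis, 46 mm above the tray's underside. The groove runs all round inside the bore, 10 mm high, 30 mm in diameter. On the way down the balls meet the bore's lower edge when the underside is about 4 mm above their centres, ride in the plain bore, spring out into the groove, and its upper edge then resists. Clicked in, the tray hangs on the balls; elsewhere it slides down.
- cup: Plain tapered cup, 66 x 74 x 88 mm, standing between the stand and the tray; leave it alone. Origin: centre of its underside.
- tape: Roll of brown tape lying flat, 96 mm across, 48 mm high; leave it alone. Origin: centre of its underside.
- curd: Pressed curd wheel with a fluted rim, 120 mm across, 35 mm high; leave it alone. Origin: centre of its underside.

How it is judged:
By the outcome, as a careful person would: the job done as asked, in the order asked, and still so for the second after the job is handed in, with the robot touching nothing.
It also fails if it takes over 58 s, if anything falls off the work surface, if the arm or the gripper's body presses on something with over 40 N, if the wrist force passes 120 N, or if a joint passes its speed limit or range.

## Working session

There is one attempt and no reset: what is moved stays moved. The work goes in short steps, Python scripts to look and compute and a shell command to move; the robot and the scene stay as the last step left them, time stands still between calls to the robot, and variables do not carry over. Pictures are saved under pics/ and viewed, and the job is handed in when it is done.

```bash
mkdir -p pics; python3 - <<'E'
from station import bot
import cv2,numpy as np
np.set_printoptions(precision=4,suppress=True)
print(bot.state())
for n in ["scene","top","wrist"]:
    im=bot.grab_frame(n); cv2.imwrite(f"pics/{n}0.png",im[:,:,::-1]); print(n,bot.calibration(n))
E
```

```text
{'time_s': 0.0, 'qpos': array([-72.26  ,  23.6011,  -0.7287,  91.5037,   0.3205,  64.9908,
        -4.7087]), 'joint_vel': array([ 0.0855,  0.0464,  0.0447,  0.0466, -0.053 , -0.0562,  0.0091]), 'effort': array([  0.0007, -60.0624,   0.6829, -29.9409,   0.0139,   0.0109,
        -0.    ]), 'tool_pos': array([0.2304, 0.5804, 0.2304]), 'eef_rot': array([[-0.9295,  0.3689, -0.0005],
       [ 0.3689,  0.9295, -0.0016],
       [-0.0001, -0.0016, -1.    ]]), 'force': array([-0.9794, -0.4564, -0.2305]), 'moment': array([-0.0034,  0.0046,  0.0241]), 'gripper_width': 0.9972527367775723}
scene {'mtx': array([[400.8885,   0.    , 252.2318],
       [  0.    , 400.8885, 187.695 ],
       [  0.    ,   0.    ,   1.    ]]), 'extrinsics': array([[ 0.8629, -0.5053,  0.0059, -0.3599],
       [-0.3326, -0.5768, -0.7461,  0.3689],
       [ 0.3804,  0.6419, -0.6658,  0.763 ],
       [ 0.    ,  0.    ,  0.    ,  1.    ]])}
top {'mtx': array([[449.1376,   0.    , 263.6114],
       [  0.    , 449.1376, 192.96  ],
       [  0.    ,   0.    ,   1.    ]]), 'extrinsics': array([[ 0.0092, -0.9997,  0.0213,  0.1833],
       [-0.988 , -0.0124, -0.1542,  0.5467],
       [ 0.1544, -0.0197, -0.9878,  1.2235],
       [ 0.    ,  0.    ,  0.    ,  1.    ]])}
wrist {'mtx': array([[297.3186,   0.    , 252.1851],
       [  0.    , 297.3186, 194.1679],
       [  0.    ,   0.    ,   1.    ]]), 'T_tool_cam': array([[ 0.0002, -0.9451, -0.3269,  0.0841],
       [ 1.    , -0.0001,  0.0009, -0.001 ],
       [-0.0009, -0.3269,  0.9451, -0.1423],
       [ 0.    ,  0.    ,  0.    ,  1.    ]])}
```

View pics/scene0.png

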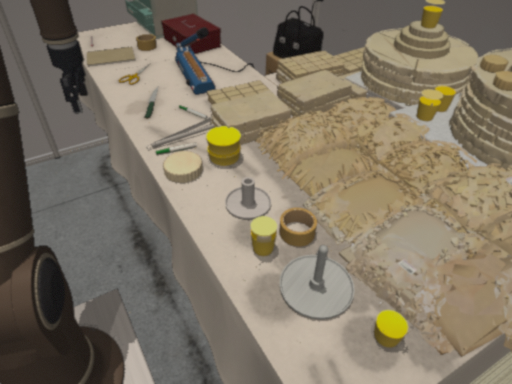

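View pics/top0.png

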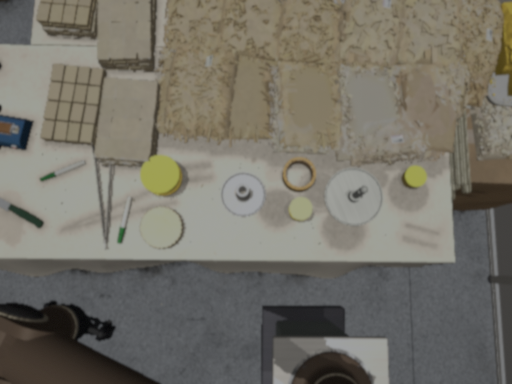

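View pics/wrist0.png

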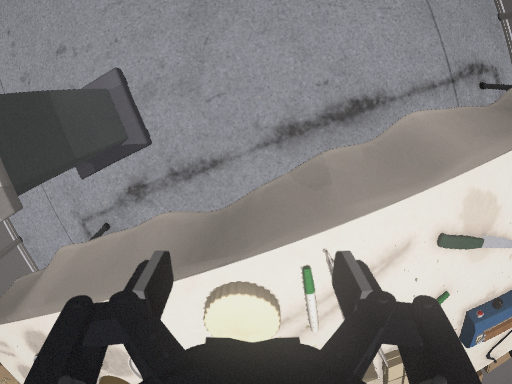

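The scene and top views show the tray at top-pixel (243,194), the stand at (353,196) with its post leaning right, the cup at (300,208), the tape at (298,174) and the curd at (161,228). I'll zoom in and measure.

```bash
cat > h.py <<'E'
import numpy as np,cv2
from station import bot
np.set_printoptions(precision=4,suppress=True)
def ray(n,uv):
    c=bot.calibration(n);E=np.array(c["extrinsics"]);K=np.array(c["mtx"])
    d=np.linalg.inv(K)@np.array([uv[0],uv[1],1.]); R=E[:3,:3]
    return -R.T@E[:3,3], R.T@d
def onz(n,uv,z):
    o,d=ray(n,uv); return o+d*(z-o[2])/d[2]
def proj(n,p):
    c=bot.calibration(n);E=np.array(c["extrinsics"]);K=np.array(c["mtx"])
    q=K@(E[:3,:3]@np.array(p)+E[:3,3]); return q[:2]/q[2]
def wproj(st,p):
    c=bot.calibration("wrist");T=np.array(c["T_tool_cam"]);K=np.array(c["mtx"])
    t=np.array(st["eef_rot"]).T@(np.array(p)-st["tool_pos"]); q=T[:3,:3].T@(t-T[:3,3])
    th=np.arctan2(np.hypot(q[0],q[1]),q[2]);r=K[0,0]*th;u=q[:2]/np.hypot(q[0],q[1])
    return K[:2,2]+r*u
def wray(st,uv):
    c=bot.calibration("wrist");T=np.array(c["T_tool_cam"]);K=np.array(c["mtx"])
    v=np.array(uv)-K[:2,2];r=np.hypot(*v);th=r/K[0,0]
    q=np.array([*(v/r*np.sin(th)),np.cos(th)]);R=np.array(st["eef_rot"])
    return st["tool_pos"]+R@T[:3,3],R@T[:3,:3]@q
def wonz(st,uv,z):
    o,d=wray(st,uv);return o+d*(z-o[2])/d[2]
E
python3 - <<'E'
from h import *
a=cv2.imread("pics/top0.png"); b=cv2.imread("pics/scene0.png")
A=cv2.resize(a[150:260,200:400],None,fx=4,fy=4,interpolation=cv2.INTER_CUBIC)
B=cv2.resize(b[160:330,200:390],None,fx=4,fy=3.5,interpolation=cv2.INTER_CUBIC)
cv2.imwrite("pics/topz.png",A);cv2.imwrite("pics/scenez.png",B)
for n,uv,z in [("tray rim",(243,194),.011),("hubtop",(244.5,190),.085),("stand foot",(353.5,196.5),.014),("cup",(300,208),.088),("tape",(298.5,174.5),.048),("curd",(161.5,227.5),.035)]:
    print(n,onz("top",uv,z))
E
```

```text
tray rim [0.5455 0.248  0.011 ]
hubtop [0.5452 0.2421 0.085 ]
stand foot [ 0.5417 -0.0705  0.014 ]
cup [0.4974 0.0917 0.088 ]
tape [0.5974 0.0915 0.048 ]
curd [0.4448 0.4721 0.035 ]
```

View pics/topz.png

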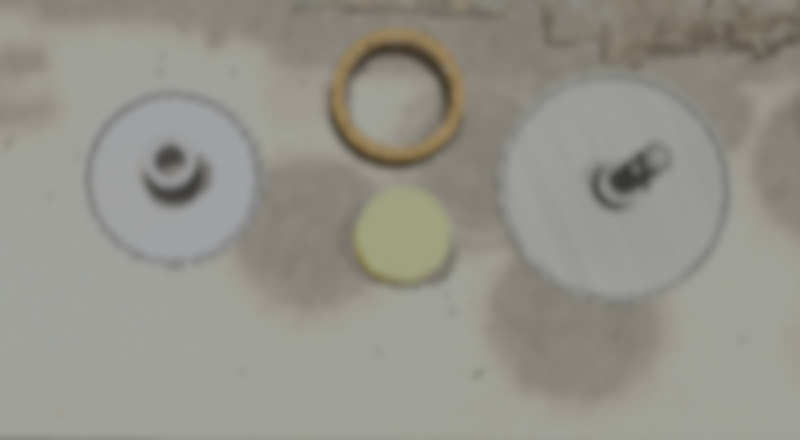

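View pics/scenez.png

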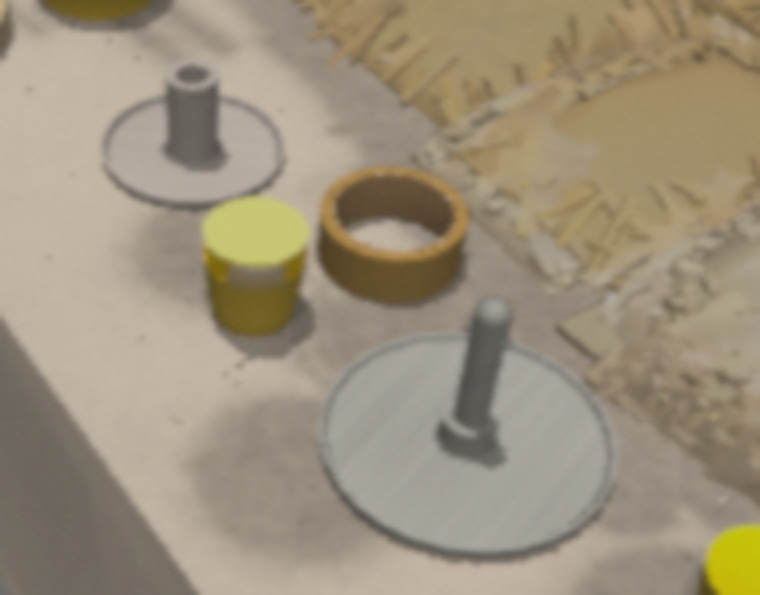

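Top zoom: tray rim centred (173,178), bore (170,158), stand foot (613,186), post tip (657,156). Scene zoom: bore (192,76), post dome (493,305). I'll cast these rays.

```bash
python3 - <<'E'
from h import *
Z=lambda x,y:(200+(x+.5)/4-.5,150+(y+.5)/4-.5)
S=lambda x,y:(200+(x+.5)/4-.5,160+(y+.5)/3.5-.5)
print("rim",onz("top",Z(173,178),.008),onz("scene",S(194,151),.009))
print("bore",onz("top",Z(170,158),.085),onz("scene",S(192,76),.085))
print("foot",onz("top",Z(613.5,186),.012),onz("scene",S(467,441),.012))
print("tip",onz("top",Z(657,156),.141),onz("scene",S(493,311),.137))
print("cup",onz("top",Z(402,233),.088),onz("scene",S(256,231),.088))
print("tape",onz("top",Z(397,97),.048),onz("scene",S(394,214),.048))
E
```

```text
rim [0.5456 0.2484 0.008 ] [0.5448 0.2408 0.009 ]
bore [0.5475 0.2486 0.085 ] [0.5454 0.2445 0.085 ]
foot [ 0.5431 -0.0695  0.012 ] [ 0.5422 -0.0753  0.012 ]
tip [ 0.5436 -0.0697  0.141 ] [ 0.5448 -0.071   0.137 ]
cup [0.4977 0.0913 0.088 ] [0.4968 0.0839 0.088 ]
tape [0.5992 0.0905 0.048 ] [0.6015 0.0855 0.048 ]
```

```bash
python3 -m handwheel '{"jaw":[1,1,1,1,1],"dp":[[2.6,-2.8,0.5],[5.2,-5.6,1],[7.8,-8.4,1],[10.4,-11.2,1],[13,-14,1]],"twist":[0.08,0.16,0.24,0.31,0.378]}' && python3 -m handwheel '{"jaw":[1,1,1,1,1],"dp":[[2.6,-2.8,-0.5],[5.2,-5.6,-1],[7.8,-8.4,-1],[10.4,-11.2,-1],[13,-14,-1]],"twist":[0,0,0,0,0]}' && python3 -m handwheel '{"jaw":[1,1,1,1,1],"dp":[[2.8,-2.7,-2],[5.6,-5.4,-4.5],[5.6,-5.4,-4.5],[5.6,-5.4,-4.5],[5.6,-5.4,-4.5]],"twist":[0,0,0,0,0]}'
python3 - <<'E'
from h import *
st=bot.state();im=bot.grab_frame("wrist");cv2.imwrite("pics/w1.png",im[:,:,::-1])
import pickle;pickle.dump(st,open("w1.pkl","wb"))
print(st["tool_pos"],st["eef_rot"],st["qpos"],wproj(st,[.546,.247,.085]))
E
```

```text
time_s: 0.57
tool_pos: [0.3614, 0.4394, 0.2412]
eef_rot: [[-1.0, -0.004, -0.0], [-0.004, 1.0, -0.0], [0.0, -0.0, -1.0]]
force: [-0.3, -0.8, -0.7]
gripper_width: 0.998
time_s: 0.98
tool_pos: [0.4914, 0.2992, 0.2311]
eef_rot: [[-1.0, -0.0, -0.0], [-0.0, 1.0, -0.0], [0.0, -0.0, -1.0]]
force: [0.7, 0.9, 0.9]
gripper_width: 1.0
time_s: 1.4
tool_pos: [0.546, 0.2472, 0.1858]
eef_rot: [[-1.0, 0.0, -0.002], [0.0, 1.0, -0.0], [0.002, -0.0, -1.0]]
force: [-0.5, 1.0, 0.5]
gripper_width: 1.002
[0.546  0.2472 0.1858] [[-1.      0.0003 -0.0015]
 [ 0.0003  1.     -0.0001]
 [ 0.0015 -0.0001 -1.    ]] [-32.7515  23.4214   5.0636  98.4162  -2.4046  58.3465  63.1433] [252.9666 194.5935]
```

View pics/w1.png

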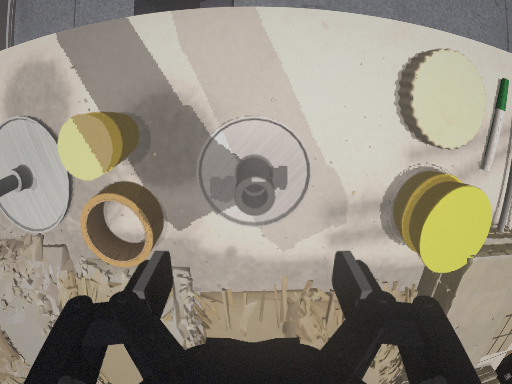

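The wrist view shows the hub top near (257,193), a few pixels from the predicted (253,195). The fingers straddle it symmetrically, and the cup and tape are off to the left. I'll zoom for the exact bore pixel.

```bash
python3 - <<'E'
from h import *
b=cv2.imread("pics/w1.png")
B=cv2.resize(b[110:240,190:320],None,fx=5,fy=5,interpolation=cv2.INTER_CUBIC)
B=cv2.convertScaleAbs(B,alpha=1.8);B=B[:600]
cv2.imwrite("pics/w1z.png",B)
E
```

```text
(no output)
```

View pics/w1z.png

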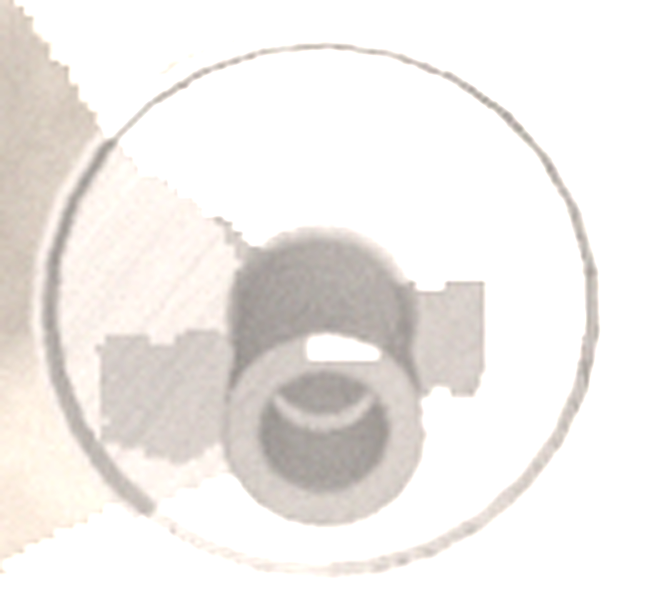

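Hub top ring in the zoom: centre (324.5, 430), which is full-image (254.5, 195.6).

```bash
python3 - <<'E'
from h import *
import pickle;st=pickle.load(open("w1.pkl","rb"))
print(wonz(st,(254.5,195.6),.085), wonz(st,(190+322/5-.5,110+309/5-.5),.008))
E
```

```text
[0.5469 0.2483 0.085 ] [0.5452 0.2483 0.008 ]
```

```bash
python3 -m handwheel '{"jaw":[1,1,1,1,1],"dp":[[0,-2,3],[0,-6,4.5],[0,-10,6.1],[0,-14,6.1],[0,-18,6.1]],"twist":[0,0,0,0,0]}' && python3 -m handwheel '{"jaw":[1,1,1,1,1],"dp":[[0,-4,0],[0,-8,0],[0,-12,0],[-0.2,-13.8,0],[-0.2,-13.8,0]],"twist":[0,0,0,0,0]}' && python3 -m handwheel '{"jaw":[1],"dp":[[0,0,0]],"twist":[0]}'
python3 - <<'E'
from h import *
import pickle
st=bot.state();im=bot.grab_frame("wrist");cv2.imwrite("pics/w2.png",im[:,:,::-1])
pickle.dump(st,open("w2.pkl","wb"))
b=cv2.resize(im[100:230,190:320,::-1],None,fx=4.5,fy=4.5,interpolation=cv2.INTER_CUBIC)
cv2.imwrite("pics/w2z.png",b)
print(st["tool_pos"],st["eef_rot"],wproj(st,[.5435,-.071,.146]),st["force"])
E
```

```text
time_s: 1.87
tool_pos: [0.5467, 0.0678, 0.2499]
eef_rot: [[-1.0, -0.004, 0.004], [-0.004, 1.0, 0.002], [-0.004, 0.002, -1.0]]
force: [1.6, -0.1, 0.3]
gripper_width: 0.999
time_s: 2.28
tool_pos: [0.5441, -0.0749, 0.2487]
eef_rot: [[-1.0, 0.004, 0.002], [0.004, 1.0, -0.001], [-0.002, -0.001, -1.0]]
force: [-0.6, 0.0, -0.2]
gripper_width: 1.001
time_s: 2.37
tool_pos: [0.5447, -0.0702, 0.2483]
eef_rot: [[-1.0, -0.0, 0.002], [-0.0, 1.0, 0.001], [-0.002, 0.001, -1.0]]
force: [-0.3, 0.7, 0.3]
gripper_width: 0.998
[ 0.5447 -0.0702  0.2483] [[-1.     -0.0003  0.0017]
 [-0.0003  1.      0.0009]
 [-0.0017  0.0009 -1.    ]] [252.1422 192.3968] [-0.3219  0.6859  0.2724]
```

View pics/w2.png

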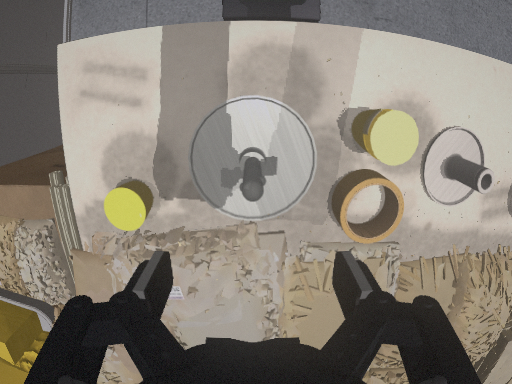

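View pics/w2z.png

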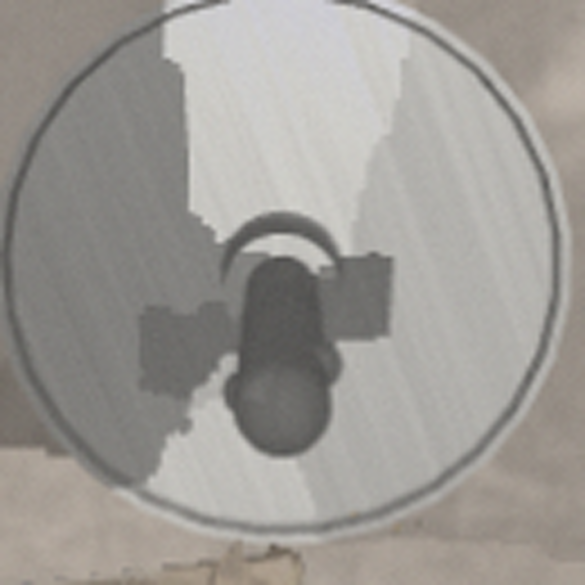

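Wrist zoom: dome circle centre about (282,411), and both sprung balls are visible, with outer apexes about (341,363) and (226,393), midpoint (283.5,378). The midpoint lies on the post axis, so I can estimate the ball height.

```bash
python3 - <<'E'
from h import *
import pickle;st=pickle.load(open("w2.pkl","rb"))
P=lambda x,y:(190+(x+.5)/4.5-.5,100+(y+.5)/4.5-.5)
q=lambda p:[(p[0]-189.5)*4.5-.5,(p[1]-99.5)*4.5-.5]
for z in (.136,.138,.14): print("dome",z,wonz(st,P(282,411),z))
print("foot",wonz(st,P(286,268),.014))
p=wonz(st,P(282.5,411),.137)
for z in (.146,.136,.12,.115,.11,.105,.1,.095,.09,.034,.014): print(z,q(wproj(st,[p[0],p[1],z])))
# side silhouettes
def foo(ang,z):
    return q(wproj(st,[p[0]+.0135*np.cos(ang),p[1]+.0135*np.sin(ang),z]))
for z in (.12,.11,.1,.09):
  for a in range(50,131,20): print(z,a,np.round(foo(np.radians(a),z),0),np.round(foo(np.radians(a+180),z),0))
E
```

```text
dome 0.136 [ 0.5455 -0.0709  0.136 ]
dome 0.138 [ 0.5449 -0.0709  0.138 ]
dome 0.14 [ 0.5442 -0.0709  0.14  ]
foot [ 0.5431 -0.0695  0.014 ]
0.146 [np.float64(282.60894729847183), np.float64(425.810399298035)]
0.136 [np.float64(282.4883167967987), np.float64(409.412448879863)]
0.12 [np.float64(282.31191370459163), np.float64(385.4580815777666)]
0.115 [np.float64(282.2605701651066), np.float64(378.491547865653)]
0.11 [np.float64(282.2108820216243), np.float64(371.7520165071253)]
0.105 [np.float64(282.16277289572963), np.float64(365.2288960917305)]
0.1 [np.float64(282.11617088372475), np.float64(358.9122234051658)]
0.095 [np.float64(282.07100824571944), np.float64(352.7926191553395)]
0.09 [np.float64(282.0272211191482), np.float64(346.86124723832904)]
0.034 [np.float64(281.61496473166125), np.float64(291.1062955953031)]
0.014 [np.float64(281.49563851179323), np.float64(274.99815643800446)]
0.12 50 [331. 424.] [233. 346.]
0.12 70 [342. 406.] [222. 365.]
0.12 90 [346. 385.] [219. 385.]
0.12 110 [342. 365.] [223. 406.]
0.12 130 [332. 346.] [234. 424.]
0.11 50 [329. 409.] [235. 334.]
0.11 70 [340. 392.] [224. 352.]
0.11 90 [344. 372.] [221. 372.]
0.11 110 [340. 352.] [225. 392.]
0.11 130 [330. 334.] [235. 409.]
0.1 50 [327. 395.] [236. 322.]
0.1 70 [338. 378.] [226. 339.]
0.1 90 [342. 359.] [222. 359.]
0.1 110 [338. 339.] [226. 378.]
0.1 130 [328. 322.] [237. 395.]
0.09 50 [326. 382.] [237. 311.]
0.09 70 [336. 366.] [227. 328.]
0.09 90 [340. 347.] [224. 347.]
0.09 110 [337. 328.] [228. 366.]
0.09 130 [327. 311.] [238. 382.]
```

Ball centres come out at about z = 0.115, so the tray's underside should hang near 0.068. Hub to post shift is about (-2.0, -318.7) mm. Now back to the tray to grasp it.

```bash
python3 -m handwheel '{"jaw":[1,1,1,1,1],"dp":[[0,4,0],[0,8,0],[0,12,0],[0,16,0],[0.2,20,0]],"twist":[0,0,0,0,0]}' && python3 -m handwheel '{"jaw":[1,1,1,1,1],"dp":[[0,4,0],[0,8,-1],[0,11.9,-3],[0,11.9,-5.5],[0,11.9,-5.5]],"twist":[0,0,0,0,0]}' && python3 -m handwheel '{"jaw":[1,1],"dp":[[0,0,0],[0,0,0]],"twist":[0,0]}'
```

```text
time_s: 2.83
tool_pos: [0.5452, 0.134, 0.2479]
eef_rot: [[-1.0, -0.005, 0.0], [-0.005, 1.0, 0.001], [-0.0, 0.001, -1.0]]
force: [1.4, 0.1, -0.1]
gripper_width: 1.005
time_s: 3.25
tool_pos: [0.5418, 0.2536, 0.1878]
eef_rot: [[-1.0, -0.01, -0.007], [-0.01, 1.0, -0.001], [0.007, -0.001, -1.0]]
force: [-0.6, -0.9, -0.0]
gripper_width: 1.003
time_s: 3.42
tool_pos: [0.5467, 0.2483, 0.1936]
eef_rot: [[-1.0, -0.001, 0.001], [-0.001, 1.0, 0.0], [-0.001, 0.0, -1.0]]
force: [0.0, -0.0, -0.0]
gripper_width: 0.998
```

```bash
python3 -m handwheel '{"jaw":[1,1,1,1,1],"dp":[[0,0,-2.5],[0,0,-5.5],[0,0,-8.5],[0,0,-10.5],[0,0,-12]],"twist":[0,0,0,0,0]}' && python3 -m handwheel '{"jaw":[1,1,1,1,1],"dp":[[0,0,-1],[0,0,-2],[0,0,-3],[0,0,-3],[0,0,-3]],"twist":[0,0,0,0,0]}'
python3 - <<'E'
from h import *
im=bot.grab_frame("wrist");cv2.imwrite("pics/w3.png",im[:,:,::-1])
E
```

```text
time_s: 3.83
tool_pos: [0.5471, 0.2469, 0.0723]
eef_rot: [[-1.0, 0.002, 0.001], [0.002, 1.0, 0.0], [-0.001, 0.0, -1.0]]
force: [-0.9, -1.9, 0.2]
gripper_width: 1.004
time_s: 4.25
tool_pos: [0.5468, 0.2479, 0.0426]
eef_rot: [[-1.0, 0.0, 0.0], [0.0, 1.0, 0.0], [-0.0, 0.0, -1.0]]
force: [-0.5, 0.1, -0.1]
gripper_width: 1.001
```

View pics/w3.png

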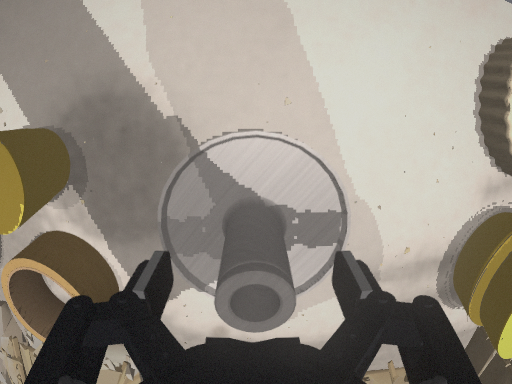

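The hub is at (255,300), midway between fingers at 168 and 338. Closing.

```bash
python3 -m handwheel '{"jaw":[0.75,0.65,0.55,0.48,0.4],"dp":[[0,0,0],[0,0,0],[0,0,0],[0,0,0],[0,0,0]],"twist":[0,0,0,0,0]}' 30 && python3 -m handwheel '{"jaw":[0.3,0.2,0.1,0.1,0.1],"dp":[[0,0,0],[0,0,0],[0,0,0],[0,0,0],[0,0,0]],"twist":[0,0,0,0,0]}' 70
```

```text
time_s: 4.72
tool_pos: [0.5468, 0.2484, 0.0429]
eef_rot: [[-1.0, -0.0, 0.001], [-0.0, 1.0, 0.001], [-0.001, 0.001, -1.0]]
force: [-0.4, 1.2, 1.8]
gripper_width: 0.421
time_s: 5.13
tool_pos: [0.5468, 0.2484, 0.043]
eef_rot: [[-1.0, -0.0, 0.001], [-0.0, 1.0, 0.001], [-0.001, 0.001, -1.0]]
force: [-1.9, 0.5, 4.9]
gripper_width: 0.413
```

```bash
python3 -m handwheel '{"jaw":[0.1,0.1,0.1,0.1,0.1],"dp":[[0,0,0.5],[0,0,2],[0,0,4],[0,0,7],[0,0,10]],"twist":[0,0,0,0,0]}' && python3 -m handwheel '{"jaw":[0.1,0.1,0.1,0.1,0.1],"dp":[[0,0,3],[0,0,6],[0,0,7.5],[0,0,7.5],[0,0,7.5]],"twist":[0,0,0,0,0]}'
python3 - <<'E'
from h import *
import pickle
st=bot.state();im=bot.grab_frame("wrist");cv2.imwrite("pics/w4.png",im[:,:,::-1]);pickle.dump(st,open("w4.pkl","wb"))
print(st["tool_pos"],st["force"],st["moment"])
im=bot.grab_frame("scene");cv2.imwrite("pics/s4.png",im[:,:,::-1])
E
```

```text
time_s: 5.55
tool_pos: [0.5452, 0.2471, 0.142]
eef_rot: [[-1.0, -0.0, -0.003], [-0.0, 1.0, -0.002], [0.003, -0.002, -1.0]]
force: [0.9, 0.5, -4.2]
gripper_width: 0.416
time_s: 5.97
tool_pos: [0.5463, 0.2477, 0.2171]
eef_rot: [[-1.0, -0.0, 0.0], [-0.0, 1.0, 0.0], [-0.0, 0.0, -1.0]]
force: [0.2, -0.3, -5.5]
gripper_width: 0.417
[0.5463 0.2477 0.2171] [ 0.187  -0.2991 -5.4941] [-0.0257  0.0575 -0.0262]
```

View pics/w4.png

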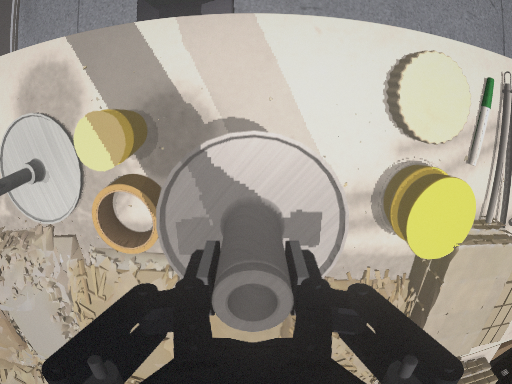

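View pics/s4.png

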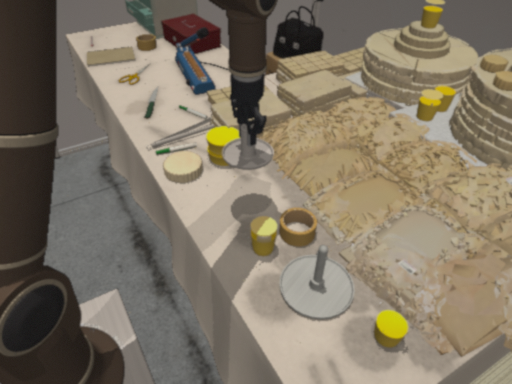

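The tray is held. Hub top is near (253,300) and the dish ellipse centre about (252,218); the scene shows it level. I'll measure the hub's offset from the tool.

```bash
python3 - <<'E'
from h import *
b=cv2.imread("pics/w4.png")
B=cv2.resize(b[120:345,150:355],None,fx=2.6,fy=2.6,interpolation=cv2.INTER_CUBIC)
cv2.imwrite("pics/w4z.png",cv2.convertScaleAbs(B,alpha=1.8))
import pickle;st=pickle.load(open("w4.pkl","rb"));t=st["tool_pos"]
for c in [(252.5,301),(253,300),(252.5,302)]: print(wonz(st,c,t[2]+.042)-t)
print(wproj(st,t+[0,0,.042]),wproj(st,t+[0,0,-.032]), wproj(st,t+[0,.065,-.032]),wproj(st,t+[0,-.065,-.032]),wproj(st,t+[.065,0,-.032]),wproj(st,t+[-.065,0,-.032]))
E
```

```text
[-0.0012 -0.0008  0.042 ]
[-0.0018 -0.0006  0.042 ]
[-0.0006 -0.0008  0.042 ]
[254.3784 303.0743] [253.5429 229.1761] [349.8438 227.9131] [156.9089 227.9715] [253.3179 305.7592] [253.7415 128.0937]
```

View pics/w4z.png

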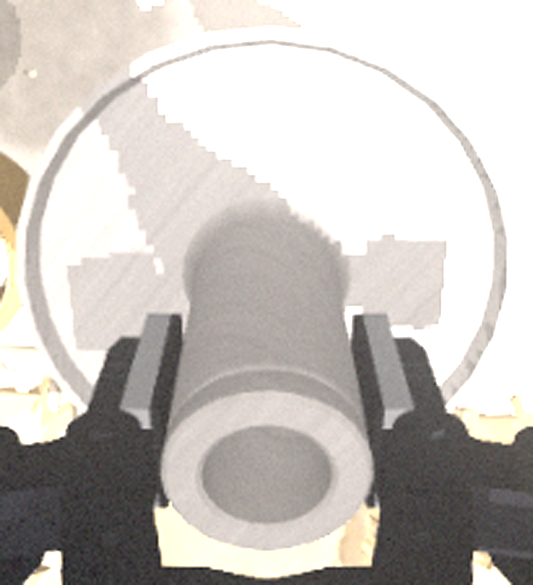

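```bash
python3 -m handwheel '{"jaw":[0.1,0.1,0.1,0.1,0.1],"dp":[[0,-1.5,0.3],[0,-4,0.6],[0,-7,1],[0,-10,1],[0,-13,1]],"twist":[0,0,0,0,0]}' && python3 -m handwheel '{"jaw":[0.1,0.1,0.1,0.1,0.1],"dp":[[0,-3,0],[0,-6,0],[0,-9,0],[0,-12,0],[0,-14.5,0]],"twist":[0,0,0,0,0]}' && python3 -m handwheel '{"jaw":[0.1,0.1,0.1,0.1,0.1],"dp":[[0,-2,0],[-0.1,-3.5,0],[-0.1,-4.2,0],[-0.1,-4.2,0],[-0.1,-4.2,0]],"twist":[0,0,0,0,0]}' && python3 -m handwheel '{"jaw":[0.1,0.1],"dp":[[0,0,0],[0,0,0]],"twist":[0,0]}'
python3 - <<'E'
from h import *
im=bot.grab_frame("scene");B=cv2.resize(im[120:345,200:430,::-1],None,fx=3.4,fy=2.6,interpolation=cv2.INTER_CUBIC)
cv2.imwrite("pics/s5.png",B)
s=bot.state();print(s["tool_pos"],s["force"])
E
```

```text
time_s: 6.48
tool_pos: [0.5455, 0.1159, 0.2257]
eef_rot: [[-1.0, -0.0, -0.003], [-0.0, 1.0, -0.001], [0.003, -0.001, -1.0]]
force: [0.9, -0.4, -4.9]
gripper_width: 0.417
time_s: 6.9
tool_pos: [0.5451, -0.0303, 0.2257]
eef_rot: [[-1.0, 0.002, -0.003], [0.002, 1.0, -0.001], [0.003, -0.001, -1.0]]
force: [0.4, 0.4, -4.5]
gripper_width: 0.416
time_s: 7.32
tool_pos: [0.5451, -0.0686, 0.2264]
eef_rot: [[-1.0, 0.0, -0.002], [0.0, 1.0, 0.001], [0.002, 0.001, -1.0]]
force: [-0.2, 0.9, -4.9]
gripper_width: 0.416
time_s: 7.48
tool_pos: [0.5456, -0.0675, 0.227]
eef_rot: [[-1.0, -0.002, -0.001], [-0.002, 1.0, 0.001], [0.0, 0.001, -1.0]]
force: [-0.4, -0.2, -3.4]
gripper_width: 0.417
[ 0.5456 -0.0677  0.2271] [-0.0185 -0.065  -5.0943]
```

View pics/s5.png

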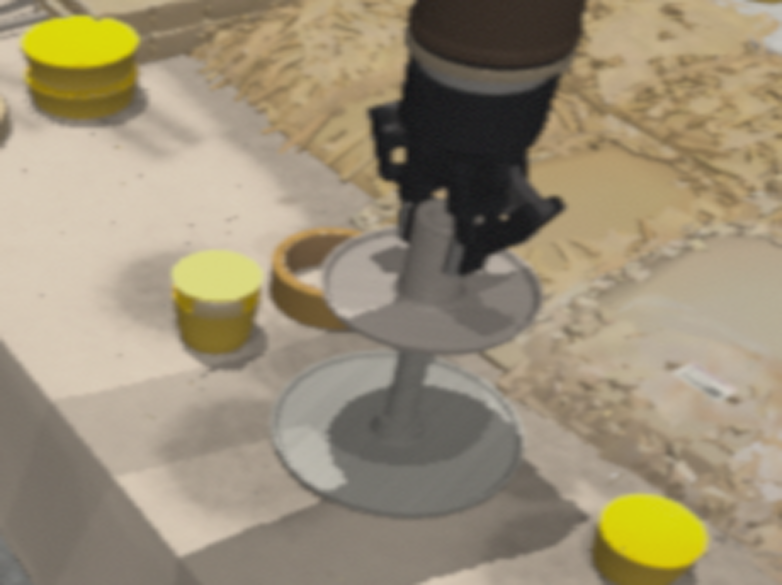

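The scene shows the tray hub in line above the post, clear of the tape and cup. Making a small correction, then a gentle descent onto the tip.

```bash
python3 -m handwheel '{"jaw":[0.1,0.1,0.1,0.1,0.1],"dp":[[-0.08,-0.24,0],[-0.08,-0.24,-1],[-0.08,-0.24,-2],[-0.08,-0.24,-3],[-0.08,-0.24,-3]],"twist":[0,0,0,0,0]}' && python3 -m handwheel '{"jaw":[0.1,0.1,0.1,0.1,0.1],"dp":[[0,0,-0.3],[0,0,-0.6],[0,0,-0.9],[0,0,-1.2],[0,0,-1.2]],"twist":[0,0,0,0,0]}'
python3 - <<'E'
from h import *
im=bot.grab_frame("scene");B=cv2.resize(im[120:345,200:430,::-1],None,fx=3.4,fy=2.6,interpolation=cv2.INTER_CUBIC)
cv2.imwrite("pics/s6.png",B)
im=bot.grab_frame("wrist");cv2.imwrite("pics/w6.png",im[:,:,::-1])
s=bot.state();print(s["tool_pos"],s["force"],s["moment"])
E
```

```text
time_s: 7.95
tool_pos: [0.5431, -0.0711, 0.1943]
eef_rot: [[-1.0, -0.0, -0.005], [-0.0, 1.0, 0.0], [0.005, 0.0, -1.0]]
force: [-0.0, -0.2, -5.3]
gripper_width: 0.416
time_s: 8.37
tool_pos: [0.5445, -0.0714, 0.1848]
eef_rot: [[-1.0, -0.0, -0.001], [-0.0, 1.0, 0.0], [0.001, 0.0, -1.0]]
force: [-0.3, 0.1, -4.9]
gripper_width: 0.416
[ 0.5448 -0.0715  0.1853] [-0.7012  0.608  -4.7332] [ 0.0036 -0.0096 -0.0755]
```

View pics/s6.png

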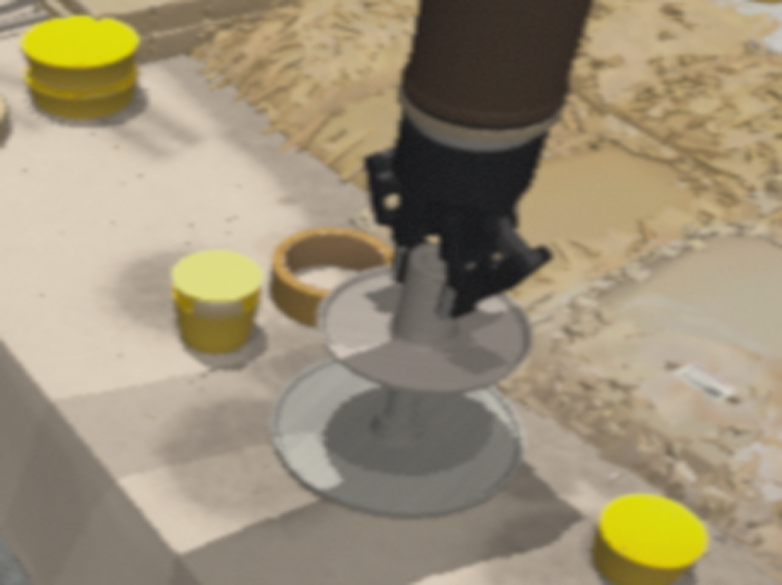

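View pics/w6.png

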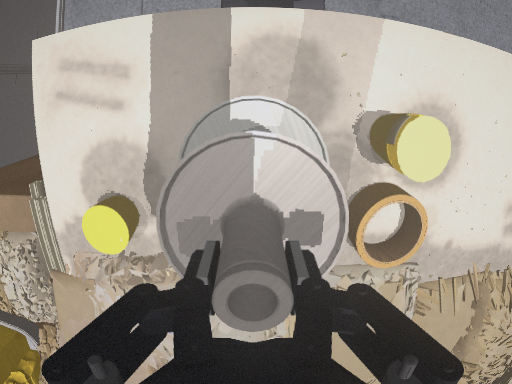

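No contact forces yet. The underside should be just at the tip. I'll nudge y by +1 mm and continue slowly.

```bash
python3 -m handwheel '{"jaw":[0.1,0.1,0.1,0.1],"dp":[[0,0.1,0],[0,0.1,-0.15],[0,0.1,-0.3],[0,0.1,-0.3]],"twist":[0,0,0,0]}' && python3 -m handwheel '{"jaw":[0.1,0.1,0.1,0.1],"dp":[[0,0,-0.15],[0,0,-0.3],[0,0,-0.4],[0,0,-0.4]],"twist":[0,0,0,0]}'
```

```text
time_s: 8.8
tool_pos: [0.5446, -0.0704, 0.182]
eef_rot: [[-1.0, -0.0, -0.0], [-0.0, 1.0, 0.0], [0.0, 0.0, -1.0]]
force: [-0.1, -0.1, -4.2]
gripper_width: 0.414
time_s: 9.13
tool_pos: [0.5446, -0.0704, 0.178]
eef_rot: [[-1.0, -0.0, -0.0], [-0.0, 1.0, 0.0], [0.0, 0.0, -1.0]]
force: [-0.2, 1.1, -4.2]
gripper_width: 0.417
```

```bash
python3 -m handwheel '{"jaw":[0.1,0.1,0.1,0.1],"dp":[[0,0,-0.2],[0,0,-0.4],[0,0,-0.6],[0,0,-0.6]],"twist":[0,0,0,0]}' && python3 -m handwheel '{"jaw":[0.1,0.1,0.1,0.1],"dp":[[0,0,-0.15],[0,0,-0.3],[0,0,-0.5],[0,0,-0.5]],"twist":[0,0,0,0]}'
```

```text
time_s: 9.47
tool_pos: [0.5445, -0.0705, 0.1718]
eef_rot: [[-1.0, -0.0, -0.001], [-0.0, 1.0, 0.0], [0.001, 0.0, -1.0]]
force: [0.4, -0.6, -4.3]
gripper_width: 0.413
time_s: 9.8
tool_pos: [0.5446, -0.0705, 0.1669]
eef_rot: [[-1.0, -0.0, -0.001], [-0.0, 1.0, 0.0], [0.001, 0.0, -1.0]]
force: [-1.3, -0.6, -4.6]
gripper_width: 0.415
```

```bash
M='python3 -m handwheel'; for i in 1; do python3 -m handwheel '{"jaw":[0.1,0.1,0.1],"dp":[[0,0,-0.1],[0,0,-0.2],[0,0,-0.2]],"twist":[0,0,0]}' | egrep 'pos|force'; done; python3 -m handwheel '{"jaw":[0.1,0.1,0.1],"dp":[[0,0,-0.1],[0,0,-0.2],[0,0,-0.2]],"twist":[0,0,0]}' | egrep 'pos|force'; python3 -m handwheel '{"jaw":[0.1,0.1,0.1],"dp":[[0,0,-0.1],[0,0,-0.2],[0,0,-0.2]],"twist":[0,0,0]}' | egrep 'pos|force'
```

```text
tool_pos: [0.5447, -0.0705, 0.1651]
force: [0.6, 0.8, -4.8]
tool_pos: [0.5447, -0.0704, 0.1631]
force: [-0.3, 0.5, -4.0]
tool_pos: [0.5449, -0.0704, 0.1616]
force: [-1.0, 1.3, -0.2]
```

Ball contact appears at TCP z≈0.1616, as the image estimate of 0.115 predicted. Continuing in 1–2 mm steps.

```bash
python3 -m handwheel '{"jaw":[0.1,0.1],"dp":[[0,0,-0.1],[0,0,-0.1]],"twist":[0,0]}' | egrep 'pos|force'; python3 -m handwheel '{"jaw":[0.1,0.1],"dp":[[0,0,-0.1],[0,0,-0.1]],"twist":[0,0]}' | egrep 'pos|force'; python3 -m handwheel '{"jaw":[0.1,0.1],"dp":[[0,0,-0.1],[0,0,-0.1]],"twist":[0,0]}' | egrep 'pos|force'
```

```text
tool_pos: [0.5448, -0.0705, 0.1603]
force: [-0.2, 0.2, -2.3]
tool_pos: [0.5447, -0.0704, 0.1588]
force: [0.1, -0.0, -3.7]
tool_pos: [0.5446, -0.0704, 0.1578]
force: [-0.3, -0.0, -5.3]
```

```bash
python3 -m handwheel '{"jaw":[0.1,0.1,0.1,0.1,0.1],"dp":[[0,0,-0.3],[0,0,-0.7],[0,0,-1.1],[0,0,-1.5],[0,0,-1.5]],"twist":[0,0,0,0,0]}' | egrep 'pos|force'; python3 -m handwheel '{"jaw":[0.1,0.1,0.1,0.1,0.1],"dp":[[0,0,-0.3],[0,0,-0.7],[0,0,-1.1],[0,0,-1.5],[0,0,-1.5]],"twist":[0,0,0,0,0]}' | egrep 'pos|force'
```

```text
tool_pos: [0.5442, -0.0704, 0.1421]
force: [0.3, -0.2, -6.5]
tool_pos: [0.5443, -0.0704, 0.1272]
force: [-0.4, 0.2, -5.9]
```

```bash
python3 -m handwheel '{"jaw":[0.1,0.1,0.1],"dp":[[0,0,-0.2],[0,0,-0.4],[0,0,-0.4]],"twist":[0,0,0]}' | egrep 'pos|force'; python3 -m handwheel '{"jaw":[0.1,0.1,0.1],"dp":[[0,0,-0.15],[0,0,-0.3],[0,0,-0.3]],"twist":[0,0,0]}' | egrep 'pos|force'; python3 -m handwheel '{"jaw":[0.1,0.1],"dp":[[0,0,-0.1],[0,0,-0.1]],"twist":[0,0]}' | egrep 'pos|force';python3 -m handwheel '{"jaw":[0.1,0.1],"dp":[[0,0,-0.1],[0,0,-0.1]],"twist":[0,0]}' | egrep 'pos|force'; python3 -m handwheel '{"jaw":[0.1,0.1],"dp":[[0,0,-0.1],[0,0,-0.1]],"twist":[0,0]}' | egrep 'pos|force'
```

```text
tool_pos: [0.5446, -0.0704, 0.1239]
force: [-0.9, -0.4, -6.0]
tool_pos: [0.5447, -0.0704, 0.121]
force: [0.1, 0.3, -6.6]
tool_pos: [0.5447, -0.0705, 0.1201]
force: [-0.7, 0.0, -6.3]
tool_pos: [0.5447, -0.0705, 0.1191]
force: [0.1, 0.8, -5.8]
tool_pos: [0.5447, -0.0705, 0.118]
force: [-0.1, 0.1, -6.9]
```

```bash
python3 -m handwheel '{"jaw":[0.1,0.1],"dp":[[0,0,-0.1],[0,0,-0.1]],"twist":[0,0]}' | egrep 'pos|force'; python3 -m handwheel '{"jaw":[0.1,0.1],"dp":[[0,0,-0.1],[0,0,-0.1]],"twist":[0,0]}' | egrep 'pos|force';python3 -m handwheel '{"jaw":[0.1,0.1],"dp":[[0,0,-0.1],[0,0,-0.1]],"twist":[0,0]}' | egrep 'pos|force'; python3 -m handwheel '{"jaw":[0.1,0.1],"dp":[[0,0,-0.1],[0,0,-0.1]],"twist":[0,0]}' | egrep 'pos|force'
```

```text
tool_pos: [0.5446, -0.0705, 0.117]
force: [-0.2, -0.0, -7.5]
tool_pos: [0.5446, -0.0705, 0.1159]
force: [-0.4, 1.3, -9.3]
tool_pos: [0.5444, -0.0703, 0.1149]
force: [-0.5, 1.2, -9.5]
tool_pos: [0.5447, -0.0704, 0.1142]
force: [-0.1, 1.4, -6.8]
```

The downward pull (−9.5 N, then relaxing) is the balls springing into the groove. Next, half-millimetre steps until the tray's weight is carried.

```bash
python3 -m handwheel '{"jaw":[0.1,0.1],"dp":[[0,0,-0.05],[0,0,-0.05]],"twist":[0,0]}' | egrep 'pos|force'; python3 -m handwheel '{"jaw":[0.1,0.1],"dp":[[0,0,-0.05],[0,0,-0.05]],"twist":[0,0]}' | egrep 'pos|force';python3 -m handwheel '{"jaw":[0.1,0.1],"dp":[[0,0,-0.05],[0,0,-0.05]],"twist":[0,0]}' | egrep 'pos|force'; python3 -m handwheel '{"jaw":[0.1,0.1],"dp":[[0,0,-0.05],[0,0,-0.05]],"twist":[0,0]}' | egrep 'pos|force'
```

```text
tool_pos: [0.5447, -0.0705, 0.1139]
force: [-1.8, 1.4, -6.4]
tool_pos: [0.5447, -0.0706, 0.1134]
force: [-1.5, -0.3, -4.2]
tool_pos: [0.5447, -0.0706, 0.1128]
force: [-1.0, 0.4, -3.5]
tool_pos: [0.5447, -0.0706, 0.1123]
force: [-1.7, -0.7, -5.2]
```

```bash
python3 -m handwheel '{"jaw":[0.1,0.1],"dp":[[0,0,-0.05],[0,0,-0.05]],"twist":[0,0]}' | egrep 'pos|force'; python3 -m handwheel '{"jaw":[0.1,0.1],"dp":[[0,0,-0.05],[0,0,-0.05]],"twist":[0,0]}' | egrep 'pos|force';python3 -m handwheel '{"jaw":[0.1,0.1],"dp":[[0,0,-0.03],[0,0,-0.03]],"twist":[0,0]}' | egrep 'pos|force'
```

```text
tool_pos: [0.5448, -0.0705, 0.1118]
force: [-1.6, -0.2, -3.2]
tool_pos: [0.5448, -0.0703, 0.1114]
force: [-2.6, 0.8, -2.7]
tool_pos: [0.5448, -0.0703, 0.1112]
force: [-1.9, 1.8, -1.4]
```

```bash
python3 -m handwheel '{"jaw":[0.1,0.1],"dp":[[0,0,-0.03],[0,0,-0.03]],"twist":[0,0]}' | egrep 'pos|force';python3 -m handwheel '{"jaw":[0.1,0.1],"dp":[[0,0,0],[0,0,0]],"twist":[0,0]}'
```

```text
tool_pos: [0.5448, -0.0703, 0.1109]
force: [-3.8, 1.2, 0.8]
time_s: 15.05
tool_pos: [0.5448, -0.0704, 0.1108]
eef_rot: [[-1.0, -0.0, 0.0], [-0.0, 1.0, 0.0], [-0.0, 0.0, -1.0]]
force: [-3.6, 1.4, 2.6]
gripper_width: 0.412
```

The upper groove edge now carries the tray, with contact at 0.111 as computed. I'll back off slightly and release gently.

```bash
python3 -m handwheel '{"jaw":[0.1,0.1,0.1],"dp":[[0,0,0.03],[0,0,0.03],[0,0,0.03]],"twist":[0,0,0]}' 20 | egrep 'pos|force'; python3 -m handwheel '{"jaw":[0.42,0.44,0.46,0.5,0.55],"dp":[[0,0,0.03],[0,0,0.03],[0,0,0.03],[0,0,0.03],[0,0,0.03]],"twist":[0,0,0,0,0]}'
python3 - <<'E'
from h import *
im=bot.grab_frame("scene");B=cv2.resize(im[120:345,200:430,::-1],None,fx=3.4,fy=2.6,interpolation=cv2.INTER_CUBIC)
cv2.imwrite("pics/s7.png",B)
im=bot.grab_frame("wrist");cv2.imwrite("pics/w7.png",im[:,:,::-1])
E
```

```text
tool_pos: [0.5448, -0.0703, 0.1109]
force: [-3.2, 2.8, -1.5]
time_s: 15.72
tool_pos: [0.5454, -0.0709, 0.1116]
eef_rot: [[-1.0, 0.0, 0.001], [0.0, 1.0, -0.0], [-0.001, -0.0, -1.0]]
force: [-0.3, -0.5, 0.2]
gripper_width: 0.554
```

View pics/s7.png

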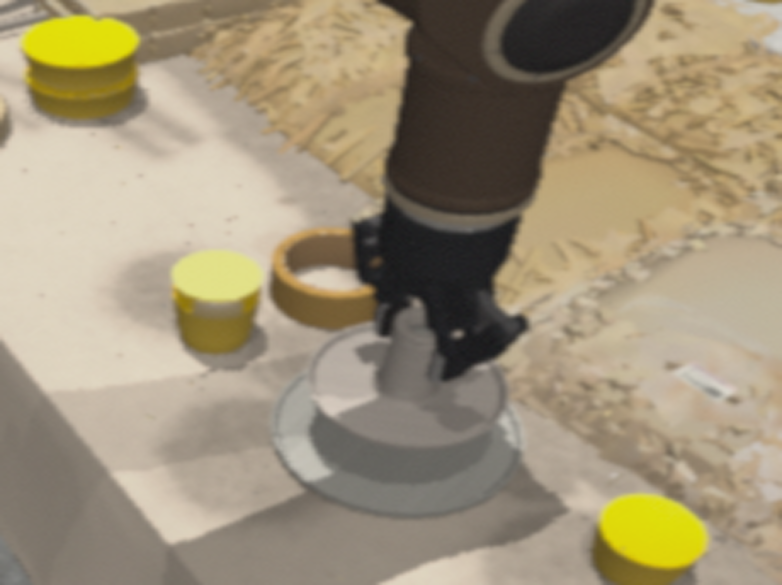

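View pics/w7.png

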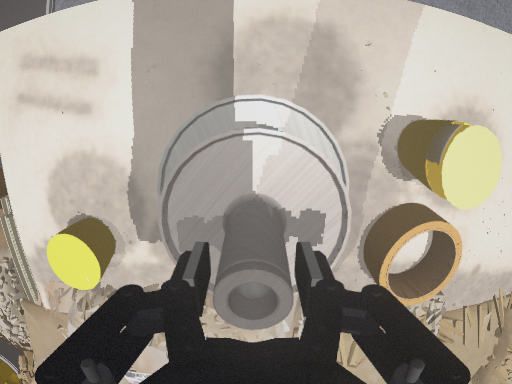

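Released: the hub still sits at (253,298) at the same height, and the scene shows the tray up, well above the foot plate. Opening and retreating.

```bash
python3 -m handwheel '{"jaw":[0.7,0.85,0.95,0.95,0.95],"dp":[[0,0,0],[0,0,0],[0,0,0],[0,0,0.5],[0,0,1.5]],"twist":[0,0,0,0,0]}' && python3 -m handwheel '{"jaw":[0.95,0.95,0.95,0.95,0.95],"dp":[[0,0,2.5],[0,0,5.5],[0,0,9],[0,0,12.5],[0,0,15]],"twist":[0,0,0,0,0]}' && python3 -m handwheel '{"jaw":[0.95,0.95,0.95],"dp":[[0,0,0],[0,0,0],[0,0,0]],"twist":[0,0,0]}'
python3 - <<'E'
from h import *
im=bot.grab_frame("scene");B=cv2.resize(im[120:345,200:430,::-1],None,fx=3.4,fy=2.6,interpolation=cv2.INTER_CUBIC)
cv2.imwrite("pics/s8.png",B)
im=bot.grab_frame("top");cv2.imwrite("pics/t8.png",im[:,:,::-1])
# predicted rim centre/edges in s8 for underside .068
q=lambda p:[int((p[0]-200)*3.4),int((p[1]-120)*2.6)]
for z in (.079,.045): print(z,[q(proj("scene",[.544+a,-.0705+b,z])) for a,b in((0,0),(.065,0),(-.065,0),(0,.065),(0,-.065))])
E
```

```text
time_s: 16.23
tool_pos: [0.5439, -0.0704, 0.1258]
eef_rot: [[-1.0, -0.0, -0.002], [-0.0, 1.0, 0.0], [0.002, 0.0, -1.0]]
force: [-0.0, 0.8, 0.1]
gripper_width: 0.951
time_s: 16.65
tool_pos: [0.5453, -0.0708, 0.2807]
eef_rot: [[-1.0, 0.0, 0.004], [0.0, 1.0, -0.0], [-0.004, -0.0, -1.0]]
force: [1.2, 0.5, -0.2]
gripper_width: 0.947
time_s: 16.9
tool_pos: [0.5444, -0.0704, 0.2764]
eef_rot: [[-1.0, -0.0, 0.0], [-0.0, 1.0, 0.0], [-0.0, 0.0, -1.0]]
force: [0.2, 0.1, -0.0]
gripper_width: 0.95
0.079 [[405, 378], [484, 348], [321, 411], [345, 326], [470, 436]]
0.045 [[399, 403], [476, 372], [317, 435], [341, 351], [462, 460]]
```

View pics/s8.png

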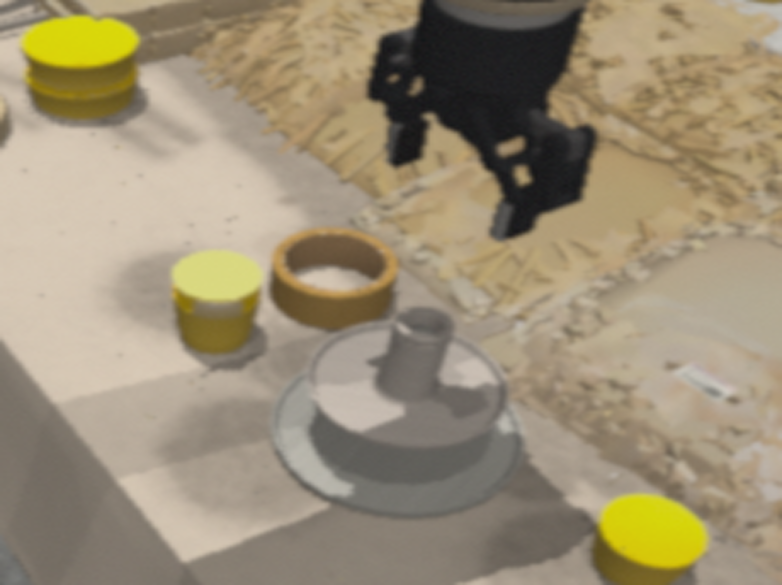

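View pics/t8.png

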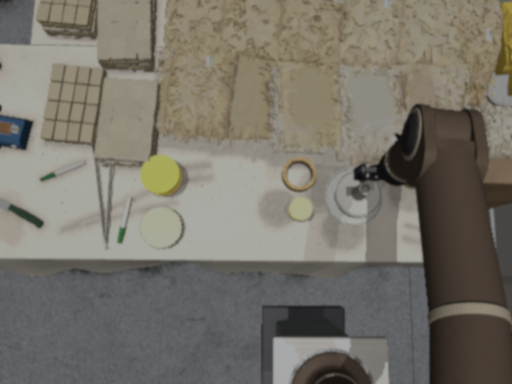

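The tray stays up with its rim centred at about (408,382), against (405,378) predicted for an underside at 0.068. The cup, tape and curd have not moved. Handing in.

```bash
python3 -c "
from station import bot
print(bot.close_job())"
```

```text
the job is handed in; nothing more can be done
None
```

The tray is on the post and hanging by itself on the sprung balls, and the job is handed in at about 17 s on the robot's clock.

**What I did:** I gripped the tray by its hub, carried it over the cup and lowered it onto the post in small steps. The force readings showed the balls meeting the bore's lower edge at an underside height of about 119 mm. They then showed the balls springing into the groove, and at about 68 mm the groove's upper edge took the tray's weight. I stopped there with roughly 7 N net on the balls, backed off slightly and opened the fingers.

**Last checks:**
- **Tray height:** after I let go and retreated, the tray had not dropped. In the scene picture its rim is within 3–4 pixels of where a 68 mm underside should put it, in a view enlarged about three times.
- **Other items:** the cup, tape roll and curd wheel look unmoved in the pictures.
- **Robot:** it was clear of everything, with the wrist force near zero.

**What disagreed:** the camera measurements differed from each other, the wrist views by 1–2 mm and the fixed views by up to about 7 mm in y. The hub still slid onto the post without jamming. Sideways force during seating stayed under about 4 N and vanished on release.

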